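# Hold the blue cue on the effects lamp

### The job

Take the blue glass filter out of the wooden rack, touching it with the fingers only on its narrow edges and never on its faces, stand it fully down in the filter gate in front of the effects lamp and let go of it. Then press the white spring-return dimmer knob down until its pointer is in the green band, never letting it run down into the red, and finish while still holding it there with the gripper. Leave the other glasses in the rack, and leave the goblet and the tape roll, where they are.

Things in the scene. Friction and masses are not known exactly. Their poses are not given: they have to be found in the camera images.
- blue_mid (a point): centre (half-way up) of the blue glass filter: a flat plate 5 mm thick (its own x), 60 mm wide (y), 80 mm tall (z), about 60 g, standing upright on one 60 mm edge. Its left, right and top rims are a paler, matt band (5 mm wide at the sides, 3 mm at the top). It starts in one of the rack's three slots; the one to use
- amber_mid (a point): centre (half-way up) of the amber glass filter: a flat plate 5 mm thick (its own x), 60 mm wide (y), 80 mm tall (z), about 60 g, standing upright on one 60 mm edge. Its left, right and top rims are a paler, matt band (5 mm wide at the sides, 3 mm at the top). Stays in the rack
- green_mid (a point): centre (half-way up) of the green glass filter: a flat plate 5 mm thick (its own x), 60 mm wide (y), 80 mm tall (z), about 60 g, standing upright on one 60 mm edge. Its left, right and top rims are a paler, matt band (5 mm wide at the sides, 3 mm at the top). Stays in the rack
- rack: fixed wooden rack, base 170 x 84 x 12 mm, origin at the centre of its underside on the table. Three slots in a row along its x at -55, 0 and +55 mm, each slot running along its y: slot floor 12 mm above the table, ribs and flared mouth up to 44 mm above the table over the middle 54 mm of the slot's length only, so that the side edges of a glass are free; low stops under the glass's ends rise to 22 mm above the table. The plates' faces look along the rack's x
- lamp: fixed grey effects lamp on a grey base plate 190 x 90 x 12 mm. Origin on the table under the middle of the filter gate. The lamp barrel (72 mm in diameter, top 88 mm above the table) lies along the body's x, from 45 mm to 153 mm behind the gate on its -x side; the gate is the bright metal slot at the +x end and runs along the body's y
- lamp_gate (a point): centre of the floor of the gate's slot, 12 mm above the table; axes as lamp. The slot runs along y, is 8.5 mm wide in x and 67 mm long between the end stops (which rise 10 mm above the floor); ribs with a mouth flared to about 21 mm rise 32 mm above the floor over the middle 54 mm of the length, so that fingers on the glass's side edges stay clear. The seated glass stands upright with its faces along x (either face forward), its centre 40 mm above this point
- dimmer: fixed grey dimmer box 100 x 120 x 50 mm, origin at the centre of its underside on the table; the knob is in the middle of its top. A black scale post 34 x 8 mm, top 94 mm above the table, stands 49 mm to the +y side of the knob's axis, with a green and, lower, a red band on it; the knob's yellow pointer reaches towards it
- knob_top (a point): centre of the top face of the white round dimmer knob (40 mm in diameter, 12 mm thick), 99 mm above the table when up; moves straight down with the knob
- knob (a joint): how far the knob is pressed down, in m: 0 up, 0.032 at the end stop. The pointer is in the green band from 0.010 to 0.018 and in the red from 0.022 on. A spring pushes it back up: 4 N at the start, 7 N in mid-band, 11 N at the end stop; it rises when let go
- goblet_mid (a point): centre of a loose brass prop goblet, 60 mm in diameter, 90 mm tall, standing. Bystander
- tape_mid (a point): centre of a loose grey tape roll lying flat, 90 mm outside and 66 mm inside diameter, 25 mm high. Bystander

How it is judged:
On the way:
1. the blue glass stands fully down in the lamp's gate, let go, with the knob still up (horizontal distance between blue_mid and lamp_gate below 0.012 m and z of blue_mid in the frame of lamp_gate between 0.034 and 0.043 m and angle between blue_mid's own z axis and vertical below 0.25 rad and angle between the x axis of blue_mid and the x axis of lamp, either way round below 0.25 rad and contact force between the fingers and blue below 0.1 N and linear speed of blue below 0.03 m/s and value of joint knob below 0.006 m), for 0.2 s.
At the end, for the whole second after the job is handed in: Blue glass in the gate (centre within 12 mm sideways of the gate centre, 34-43 mm above its floor, tilt < 0.25 rad, in line within 0.25 rad), fingers off it; the robot holds the knob with over 2 N at 9.5-18.5 mm of travel; other glasses, goblet, tape within 20 mm of their starts (horizontal distance between blue_mid and lamp_gate below 0.012 m and z of blue_mid in the frame of lamp_gate between 0.034 and 0.043 m and angle between blue_mid's own z axis and vertical below 0.25 rad and angle between the x axis of blue_mid and the x axis of lamp, either way round below 0.25 rad and distance of each of amber_mid, green_mid, goblet_mid, tape_mid from where it was at the start of the episode below 0.02 m and contact force between the fingers and blue below 0.1 N and value of joint knob between 0.0095 and 0.0185 m and contact force between any of the fingers, the arm and knob above 2 N); the arm keeps its last pose, push and grip.
It fails at once if the fingers touched a face of the blue glass (contact force between the fingers and blue_c0 above 1 N).
It fails at once if the knob was pressed into the red (value of joint knob above 0.0225 m).
It fails at once if another glass, the goblet or the tape roll was shifted (not (distance of each of amber_mid, green_mid, goblet_mid, tape_mid from where it was at the start of the episode below 0.02 m)).
It also fails if it takes over 58 s, if anything falls off the work surface, if the arm or the gripper's body presses on something with over 40 N, if the wrist force passes 120 N, or if a joint passes its speed limit or range.

### The arm

A 6-joint arm with a two-finger parallel gripper is mounted at the origin on the work surface. World frame = base frame: x ahead of the robot, y to its left, z up, the work surface at z = 0. Lengths are in m, angles in rad, forces in N, time in s.
With the tool pointing down it reaches from about 0.35 to 0.8 m from the base axis. Payload 7.3 kg.
Tool frame: the origin (TCP) lies at the very end of the fingers, on their centre line; the grasp point (between the pads) lies 19 mm behind it (ctrl.grip_point_offset is the distance from the TCP to the grasp point, in m); z points along the fingers, y is the direction in which the jaws open and shut (so a half turn about z gives the same grasp; the last joint's range is limited). The gripper opens to 85 mm and grips with 20 to 120 N. Pads are 22 mm wide; open, the fingers measure 114 mm over their backs; the gripper's body (76 mm by 85 mm) begins 54 mm behind the grasp point. The pads swing forward as they close: fully open they stand 13 mm farther back than shut.
Start: joints at [-1.444, 0.342, 1.524, -0, 1.275, -0.146], TCP at [0.141, -0.506, 0.231] pointing down, gripper open.
Joint ranges: [-2.53, 2.53], [-0.77, 2.02], [0.04, 2.7], [-1, 4.14], [0.28, 2.66], [-3.11, 3.11]. Speed limits (rad/s): [2.57, 2.57, 3.14, 3.14, 3.14, 3.14].

### API

Orientations are given as [roll, pitch, yaw] about the fixed x, y, z axes, in that order (R = Rz(yaw) Ry(pitch) Rx(roll)).
In Python, from plant import ctrl gives the robot as it stands. The module is installed in compiled form; this text tells all that it offers.
- The arm moves only by the tool jog_arm, never from a script. Its argument "motion" is a list of rows, each a list of 2 entries, a list of its own where there are three numbers: the shift along the tool's x, y, z in units of 200 mm (1.0 is 200 mm), then the turn, a rotation vector about the tool's x, y, z in units of 120 degrees (1.0 is 120 degrees). A call has 1 to 20 rows; each row is the pose to reach, as a shift and turn from the pose commanded when the call began, along the tool's axes at that moment; what a row does not reach only later rows make up. A row lasts 1/8 s, in which the tool goes at most 62.5 mm and 10.7 degrees, less where a joint would pass 70% of its speed; a pose out of reach is approached as far as the arm can. A call with a number of a shift or a turn outside -1 to 1 is refused whole. A call with a gripper value outside its range is refused whole. "gripper" is the gripper command: -1 is fully open, 1 is shut, values between are in proportion, set as the call begins (left out, the last holds). The fingers move at their own pace and stop on an object; "squeeze" is the grip in N (left out, the last holds). Time passes only in rows, so rows that repeat a pose let the fingers close. It gives the time, the measured TCP pose, the force and the opening at its end, in the units of the state.
- ctrl.state(): the state, without advancing time (a new reading comes with each control period).
- ctrl.camera(name): name is "scene" or "top"; returns (picture, depth): 384x512x3 uint8, red, green, blue; 384x512 float32, m along the optical axis (not along the pixel's ray), 0 where there is no reading.
- ctrl.calibration(name): a dict with "mtx" (3x3 intrinsics, pixels), "eye" and "rotation" of the camera in the world. Camera axes: x right, y up, looking along -z (the intrinsics and any distortion apply to the point x, -y, -z); pixel columns grow to the right and rows downward; lengths in m; the calibration is good to about 2 mm. A picture is of the moment at which its call begins. calibration takes no time and is no camera call.
- ctrl.close_job(): hands the job in, once; it reports no verdict.
The state is a dict: "time": time; "qpos": joint angles; "qvel": joint speeds; "tau": joint torques, N m; "position": TCP position; "tool_rot": TCP orientation; "wrist_force": force on the tool from outside, world axes, zero at the start; "ft_torque": the same for the moment, N m; "opening": opening from 0.0 (shut) to 1.0 (fully open).
Only numpy, scipy, OpenCV 4.12 (cv2) and the standard library are available. Lean on these libraries where they do the work, as an engineer would, in place of code of your own. Each camera call takes 0.05 s, during which the arm holds its last target.

## Working session

There is one attempt and no reset: what is moved stays moved. The work goes in short steps, Python scripts to look and compute and a tool call to move; the robot and the scene stay as the last step left them, time stands still between calls to the robot, and variables do not carry over. Pictures are saved under pics/ and viewed, and the job is handed in when it is done.

Besides the shell and the picture viewer there is one more tool, called after "Request:" as a command line: name --argument value ..., lists and objects as JSON in quotes. jog_arm: Moves the arm, as the interface text tells. Shifts and turns lie within -1 to 1; 1 stands for 200 mm of shift or 120 degrees of turn. Its arguments: {"type":"object","properties":{"motion":{"type":"array","items":{"type":"array"}},"gripper":{"type":"number"},"squeeze":{"type":"number"}},"required":["motion"]}

```bash
mkdir -p pics; python3 - <<'E'
from plant import ctrl
import cv2,numpy as np
s=ctrl.state(); print(s)
for n in("scene","top"):
    p,d=ctrl.camera(n); c=ctrl.calibration(n); print(n,c)
    cv2.imwrite(f"pics/{n}0.png",p[:,:,::-1]); np.savez(f"{n}0.npz",p=p,d=d)
    print(d.min(),d.max())
E
```

```text
{'time': 0.0, 'qpos': array([-1.44398174e+00,  3.42717433e-01,  1.52501036e+00,  1.70916913e-05,
        1.27538156e+00, -1.45982989e-01]), 'qvel': array([-0.00094676,  0.00078643, -0.00033795, -0.00046802,  0.00041856,
        0.00048432]), 'tau': array([-2.61962741e-04, -4.33682120e+01, -2.46013963e+01, -1.82199806e-04,
        7.96997803e-03,  2.44041229e-05]), 'position': array([ 0.14143395, -0.50518369,  0.23063102]), 'tool_rot': array([-3.14009446e+00, -2.36797129e-04,  2.72792409e-01]), 'wrist_force': array([ 0.94194245,  0.25208625, -0.79428487]), 'ft_torque': array([-0.01820251, -0.01302473, -0.0066969 ]), 'opening': 1.0012599881743989}
scene {'mtx': array([[374.00028066,   0.        , 256.72046856],
       [  0.        , 374.00028066, 193.68975435],
       [  0.        ,   0.        ,   1.        ]]), 'eye': array([1.01727944, 0.14710699, 0.77014043]), 'rotation': array([ 5.83553195e-01, -1.88190579e-03,  1.95293587e+00])}
0.0 2.7754164
top {'mtx': array([[456.54026444,   0.        , 256.98788861],
       [  0.        , 456.54026444, 196.2740377 ],
       [  0.        ,   0.        ,   1.        ]]), 'eye': array([0.46305496, 0.00763553, 1.13820775]), 'rotation': array([ 0.12673095,  0.01119038, -1.57351198])}
0.0 2.0431676
```

View pics/scene0.png

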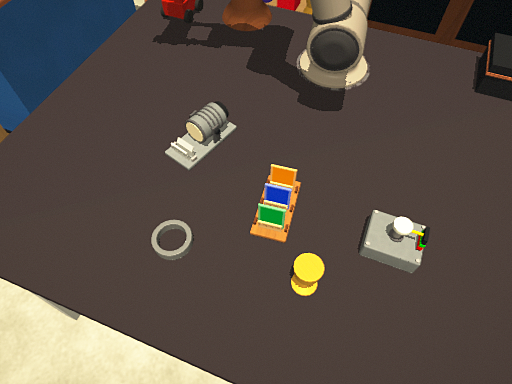

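View pics/top0.png

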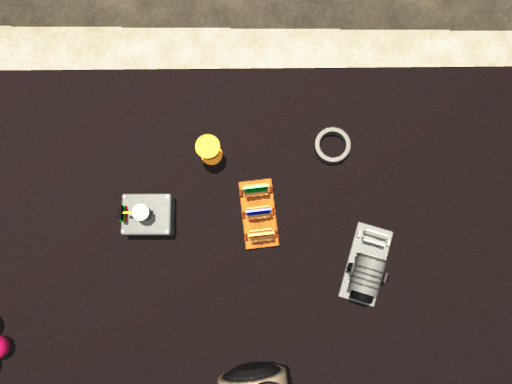

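The scene view shows the blue glass in the middle slot at about (277,195), the lamp at (200,130) with its gate at (183,150), and the dimmer knob at (403,226). In the top view the blue glass is at (258,212), the gate at (375,238), the knob at (140,212), the goblet at (208,148) and the tape roll at (333,145).

```bash
cat > h.py <<'E'
import numpy as np,cv2
from scipy.spatial.transform import Rotation as R
from plant import ctrl
def cal(n):
    c=ctrl.calibration(n); return np.array(c["mtx"]),np.array(c["eye"]),R.from_euler("xyz",c["rotation"]).as_matrix()
def cloud(n,d):
    K,e,Q=cal(n); v,u=np.mgrid[:d.shape[0],:d.shape[1]]
    P=np.stack([(u-K[0,2])/K[0,0]*d,-(v-K[1,2])/K[1,1]*d,-d],-1)
    return P@Q.T+e
def ray(n,u,v):
    K,e,Q=cal(n); return e,Q@np.array([(u-K[0,2])/K[0,0],-(v-K[1,2])/K[1,1],-1])
def atz(n,u,v,z):
    e,r=ray(n,u,v); return e+r*(z-e[2])/r[2]
def proj(n,p):
    K,e,Q=cal(n); q=(np.asarray(p)-e)@Q; return np.stack([K[0,0]*q[...,0]/-q[...,2]+K[0,2], K[1,1]*-q[...,1]/-q[...,2]+K[1,2]],-1)
E
python3 - <<'E'
from h import *
for n in("scene","top"):
    z=np.load(n+"0.npz"); p,d=z["p"],z["d"]; W=cloud(n,d)
    hsv=cv2.cvtColor(p,cv2.COLOR_RGB2HSV)
    ok=d>0
    t=W[200:380,50:200] if n=="top" else W[150:250,60:120]
    print(n,"table z",np.median(t[...,2]))
    # height map picture
    h=np.clip(W[...,2]*1000/120*255,0,255).astype(np.uint8); h[~ok]=0
    cv2.imwrite(f"pics/h_{n}.png",cv2.applyColorMap(h,cv2.COLORMAP_JET))
    blue=(hsv[...,0]>105)&(hsv[...,0]<135)&(hsv[...,1]>120)&(hsv[...,2]>90)
    if n=="scene": blue&=np.mgrid[:384,:512][1]>230
    vv,uu=np.nonzero(blue); print("blue px",len(uu),uu.min(),uu.max(),vv.min(),vv.max(), np.median(W[blue],0))
for n,(a,b,c,e) in {"top":(110,100,400,310),"scene":(150,90,440,300)}.items():
    p=np.load(n+"0.npz")["p"]
    for i,(x0,y0,w,hh) in enumerate({"top":[(230,170,60,90),(330,215,70,95),(110,185,75,60)],"scene":[(240,155,70,90),(155,90,90,80),(350,200,90,75)]}[n]):
        cv2.imwrite(f"pics/crop_{n}{i}.png",cv2.resize(p[y0:y0+hh,x0:x0+w,::-1],None,fx=6,fy=6,interpolation=cv2.INTER_NEAREST))
im=[cv2.imread(f"pics/crop_{n}{i}.png") for n in("top","scene") for i in range(3)]
im=[cv2.resize(cv2.copyMakeBorder(x,0,max(0,570-x.shape[0]),0,max(0,540-x.shape[1]),cv2.BORDER_CONSTANT),(540,570)) for x in im]
cv2.imwrite("pics/mont.png",cv2.resize(np.vstack([np.hstack(im[:3]),np.hstack(im[3:])]),(790,556),interpolation=cv2.INTER_AREA))
E
```

```text
scene table z 0.00048216007482421164
blue px 345 263 290 0 207 [0.56868253 0.01770148 0.06173344]
top table z -0.0005232096265652686
blue px 54 247 269 210 214 [0.56210587 0.01707533 0.06002079]
```

View pics/mont.png

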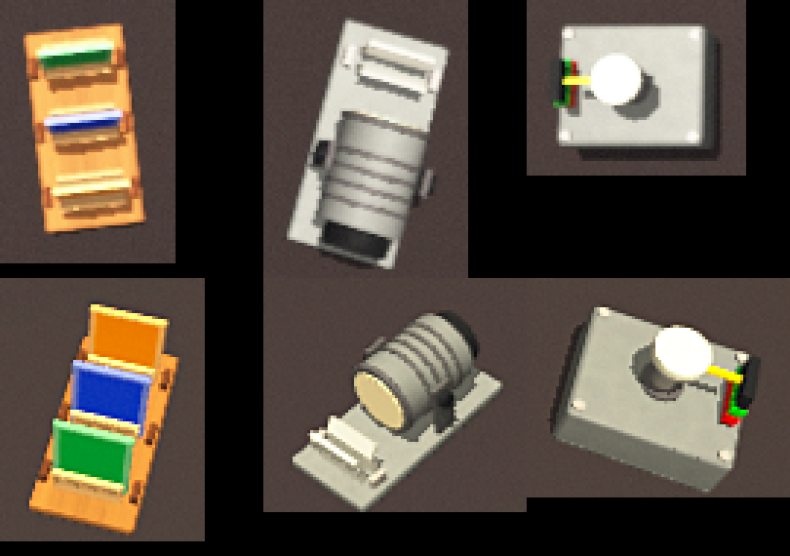

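View pics/h_top.png

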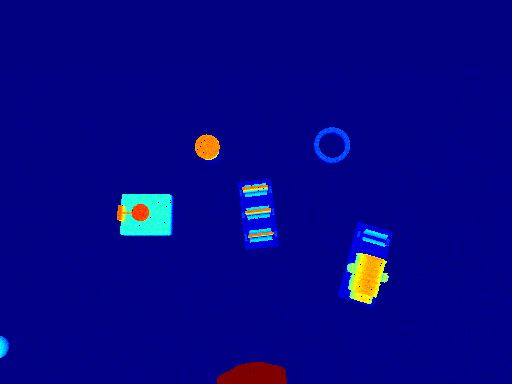

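The crops show all three glasses upright in the rack, the empty gate at the lamp's far end, and the knob up with its pointer towards +y. Next I fit the footprints from depth.

```bash
python3 - <<'E'
from h import *
def rect(P,nm):
    r=cv2.minAreaRect((P[:,:2]*1000).astype(np.float32)); print(nm,len(P),np.round(r[0],1),np.round(r[1],1),round(r[2],2))
Ws={}
for n in("scene","top"):
    z=np.load(n+"0.npz"); p,d=z["p"],z["d"]; W=cloud(n,d); ok=d>0
    X,Y,Z=W[...,0],W[...,1],W[...,2]
    box=lambda x0,x1,y0,y1:ok&(X>x0)&(X<x1)&(Y>y0)&(Y<y1)
    rk=box(.44,.68,-.06,.09); lm=box(.33,.56,-.36,-.15); dm=box(.47,.64,.2,.4)
    print(n)
    rect(W[rk&(Z>.006)],"rack foot"); rect(W[lm&(Z>.006)&(Z<.018)],"lamp foot")
    rect(W[dm&(Z>.044)&(Z<.056)],"dimmer top"); print(" dz",np.median(Z[dm&(Z>.044)&(Z<.056)]))
    k=dm&(Z>.093)&(Z<.106)&(p.min(-1)>150); rect(W[k],"knob"); print(" kz",np.median(Z[k]))
    g=lm&(Z>.03)&(Z<.056)
    Pg=W[g]; Pg=Pg[Pg[:,0]>.43]; rect(Pg,"gate ribs"); print(np.percentile(Pg[:,2],95))
    hi=rk&(Z>.052)
    for x0,x1 in((.48,.535),(.535,.59),(.59,.65)):
        q=W[hi&(X>x0)&(X<x1)]; rect(q,"plate"); print("  maxz",np.percentile(q[:,2],98), "xm",q[:,0].mean(),q[:,1].mean())
    q=W[hi&(X>.535)&(X<.59)]
    np.save(n+"_blue.npy",q); np.save(n+"_lamp.npy",W[lm&(Z>.006)]); np.save(n+"_rack.npy",W[rk&(Z>.006)])
    for nm,b in(("gob",box(.6,.8,.05,.2)),("tape",box(.6,.8,-.25,-.08))):
        q=W[b&(Z>.01)]; rect(q,nm)
E
```

```text
scene
rack foot 2472 [567.9  16.7] [169.8  84.1] 6.41
lamp foot 939 [ 443.7 -243.4] [ 90.6 190.5] 72.94
dimmer top 1866 [564.  287.2] [100.7 120.1] 0.45
 dz 0.05036516169345656
knob 265 [563.9 288.1] [38.1 37.6] 43.43
 kz 0.09924614810052679
gate ribs 330 [ 466.6 -249. ] [ 71.6 117.2] 60.17
0.05417404613063846
plate 314 [512.5  10.7] [ 7.5 59.9] 4.92
  maxz 0.09386503167843904 xm 0.5138217249368959 0.011131595713088584
plate 320 [567.4  16.8] [ 7.5 60.1] 6.4
  maxz 0.09380777061393847 xm 0.5684870517088659 0.016862735302142544
plate 317 [622.   22.8] [ 7.2 60.7] 5.37
  maxz 0.09361364366960442 xm 0.6230208572880027 0.02334307971355849
gob 966 [678.6  95.9] [172.   58.8] 44.44
tape 727 [ 737.8 -168.3] [88.8 88.9] 29.71
top
rack foot 2282 [553.6   8.2] [120.3 194.7] 89.34
lamp foot 1268 [ 444.7 -260.1] [209.2 189.2] 7.04
dimmer top 1668 [560.6 288.4] [120.6  97. ] 89.76
 dz 0.04909906445347223
knob 234 [560.6 288.9] [37.2 39.7] 0.09
 kz 0.09757594585409846
gate ribs 215 [ 470.7 -243.8] [ 57.3 112.5] 60.14
0.052173226448043626
plate 76 [509.8  11.8] [ 5.2 59. ] 6.07
  maxz 0.094617734447072 xm 0.5093068029258678 0.011748437886225756
plate 99 [564.4  18. ] [ 5.6 59. ] 5.88
  maxz 0.09524113147556947 xm 0.5635459808179256 0.017351271285066767
plate 115 [618.8  24.7] [ 5.8 58.5] 6.3
  maxz 0.09428804417001281 xm 0.6177698579781673 0.02513079748204811
gob 584 [677.5  97.3] [168.8  58.6] 45.83
tape 537 [ 734.7 -166.3] [87.5 89.9] 86.66
```

```bash
python3 - <<'E'
from h import *
for n in("scene","top"):
    P=np.load(n+"_lamp.npy")
    P=P[(P[:,1]<-.15)]
    lo=P[(P[:,2]<.018)]
    if n=="top":
        # remove gripper outliers via window
        c=np.array([.444,-.243]); a=np.deg2rad(-17.06); 
        l=(P[:,:2]-c)@np.array([[np.cos(a),-np.sin(a)],[np.sin(a),np.cos(a)]])
        P=P[(abs(l[:,0])<.105)&(abs(l[:,1])<.055)]; lo=P[P[:,2]<.018]
    r=cv2.minAreaRect((lo[:,:2]*1000).astype(np.float32)); print(n,r)
    a=np.deg2rad(r[2]-90 if r[1][0]<r[1][1] else r[2])
    x=np.array([np.cos(a),np.sin(a)]); y=np.array([-x[1],x[0]]); print(np.rad2deg(a))
    c=np.array(r[0])/1000
    l=np.c_[(P[:,:2]-c)@x,(P[:,:2]-c)@y,P[:,2]]*1000
    g=l[(l[:,0]>20)&(l[:,2]>19)]
    for s in np.arange(20,100,2):
        q=g[(g[:,0]>=s)&(g[:,0]<s+2)&(abs(g[:,1])<27)]
        if len(q): print(s,len(q),np.round([q[:,1].min(),q[:,1].max(),np.median(q[:,2]),q[:,2].max()],1))
    b=l[l[:,2]>60]; print("barrel x",b[:,0].min(),b[:,0].max(),"y of top",b[b[:,2]>84][:,1].mean())
    t=g[(g[:,2]>30)&(g[:,0]>40)]; print("ribs y range",t[:,1].min(),t[:,1].max())
    e=g[(abs(g[:,1])>28)&(g[:,0]>40)]; print("stops",np.round(e,0).tolist()[:30])
E
```

```text
scene ((443.68865966796875, -243.3638458251953), (90.59700775146484, 190.46966552734375), 72.93717956542969)
-17.062820434570312
48 4 [-23.8  24.4  40.8  41.1]
50 8 [-24.5  25.9  42.6  44.8]
52 23 [-26.1  25.4  42.2  45.9]
54 24 [-26.8  25.7  39.7  45.4]
56 27 [-26.7  24.5  35.9  43.5]
58 51 [-26.4  26.4  28.1  37.4]
60 4 [-19.5   0.5  29.4  35.7]
66 1 [24.9 24.9 26.4 26.4]
68 4 [13.4 25.2 28.4 34.6]
70 8 [-26.7  25.8  35.2  39.7]
72 27 [-26.2  25.3  27.4  41.5]
74 34 [-25.6  26.5  31.8  46.3]
76 13 [-26.3  26.1  43.2  45.7]
78 3 [-7.  11.3 44.6 45.7]
barrel x -89.72585711600144 19.378464844776353 y of top 0.13807637079020535
ribs y range -28.544360424215625 27.405444084743213
stops [[51.0, -28.0, 42.0], [55.0, -29.0, 38.0], [58.0, -41.0, 21.0], [59.0, -36.0, 24.0], [56.0, -35.0, 23.0], [62.0, -37.0, 23.0], [59.0, -36.0, 21.0], [57.0, -36.0, 19.0], [70.0, -39.0, 24.0], [61.0, -35.0, 19.0], [59.0, -33.0, 19.0], [58.0, -30.0, 21.0], [71.0, -38.0, 22.0], [69.0, -37.0, 22.0], [71.0, -36.0, 20.0], [57.0, 31.0, 21.0], [57.0, 35.0, 23.0], [62.0, 32.0, 22.0], [59.0, 33.0, 20.0], [60.0, 38.0,
[... 757 characters left out ...]
01 y of top -0.4274194067422162
ribs y range -27.2502556061946 27.09081240653653
stops [[68.0, 39.0, 22.0], [69.0, 36.0, 21.0], [70.0, 34.0, 20.0], [65.0, 39.0, 24.0], [67.0, 36.0, 20.0], [67.0, 34.0, 22.0], [63.0, 38.0, 24.0], [64.0, 35.0, 22.0], [60.0, 39.0, 21.0], [61.0, 37.0, 21.0], [62.0, 35.0, 23.0], [58.0, 39.0, 22.0], [59.0, 36.0, 21.0], [59.0, 34.0, 21.0], [56.0, 38.0, 21.0], [56.0, 36.0, 24.0], [57.0, 33.0, 19.0], [69.0, -33.0, 22.0], [70.0, -35.0, 25.0], [67.0, -34.0, 23.0], [68.0, -37.0, 21.0], [68.0, -38.0, 23.0], [64.0, -34.0, 24.0], [65.0, -37.0, 21.0], [62.0, -36.0, 20.0], [63.0, -37.0, 24.0], [59.0, -33.0, 22.0], [60.0, -37.0, 19.0], [57.0, -35.0, 20.0], [58.0, -39.0, 20.0]]
```

Request:
jog_arm --motion '[[[0.18,-0.13,0],[0,0,0]],[[0.36,-0.26,0],[0,0,0]],[[0.54,-0.39,0],[0,0,0]],[[0.72,-0.52,0],[0,0,0]],[[0.917,-0.647,0],[0,0,0]]]' --gripper -1

```text
time: 0.72
position: [0.2838, -0.3303, 0.2311]
tool_rot: [-3.141, 0.0, 0.272]
wrist_force: [0.7, -0.1, 0.1]
opening: 1.002
```

Request:
jog_arm --motion '[[[0.18,-0.13,0],[0,0,0.02]],[[0.36,-0.26,0],[0,0,0.04]],[[0.54,-0.39,0],[0,0,0.06]],[[0.72,-0.52,0],[0,0,0.078]],[[0.917,-0.647,0],[0,0,0.078]]]'

```text
time: 1.35
position: [0.4255, -0.1562, 0.2312]
tool_rot: [-3.142, 0.0, 0.109]
wrist_force: [-0.2, -0.5, 0.0]
opening: 0.999
```

```bash
python3 - <<'E'
from h import *
s=ctrl.state(); print(s['time'],s['position'],s['tool_rot'],s['opening'])
E
```

```text
1.35 [ 0.42554062 -0.1562143   0.23115744] [-3.14159252e+00  3.27265687e-04  1.08873925e-01] 0.9994853936143405
```

Request:
jog_arm --motion '[[[0.2,-0.2,0],[0,0,0]],[[0.4,-0.4,0.1],[0,0,0]],[[0.6,-0.6,0.2],[0,0,0]],[[0.793,-0.786,0.3],[0,0,0]],[[0.793,-0.786,0.405],[0,0,0]],[[0.793,-0.786,0.405],[0,0,0]],[[0.793,-0.786,0.405],[0,0,0]]]'

```text
time: 2.22
position: [0.5656, 0.0155, 0.151]
tool_rot: [3.141, -0.001, 0.109]
wrist_force: [1.0, 0.5, 1.1]
opening: 1.003
```

```bash
python3 - <<'E'
from h import *
s=ctrl.state(); print(s['time'],s['position'],s['tool_rot'])
for n in("scene","top"):
    p,d=ctrl.camera(n); np.savez(n+"1.npz",p=p,d=d); W=cloud(n,d)
    P=s['position']; t=R.from_euler("xyz",s['tool_rot']).as_matrix()
    L=(W-P)@t
    uv=proj(n,[P+t@np.array([0,0,0]),P+t@np.array([0,.05,0]),P+t@np.array([0,-.05,0])]); print(n,uv)
    u,v=uv[0].astype(int)
    q=p.copy()
    for a in uv: cv2.circle(q,tuple(a.astype(int)),1,(255,0,255),-1)
    cv2.imwrite(f"pics/{n}1.png",cv2.resize(q[max(0,v-90):v+70,u-90:u+90,::-1],None,fx=4,fy=4,interpolation=cv2.INTER_NEAREST)[:600])
    m=(d>0)&(L[...,2]>-.05)&(L[...,2]<.004)&(abs(L[...,0])<.03)&(abs(L[...,1])<.07)
    l=L[m]*1000; print(len(l)); 
    for sgn in(1,-1):
        k=l[l[:,1]*sgn>20]
        if len(k): print(sgn,len(k),np.percentile(k,[1,5,50,95,99],axis=0).round(1).tolist())
E
```

```text
2.225 [0.56555426 0.01554391 0.15095191] [ 3.14131738e+00 -5.38384041e-04  1.08714035e-01]
scene [[278.54579111 169.79290531]
 [255.31946433 164.60220418]
 [302.21715473 175.08306485]]
147
1 82 [[-11.5, 43.1, -49.6], [-4.6, 43.2, -48.3], [8.7, 45.9, -34.2], [11.2, 55.0, -17.8], [11.8, 55.4, -15.9]]
-1 65 [[0.0, -55.6, -48.2], [4.9, -55.3, -46.0], [9.1, -48.5, -33.5], [11.0, -42.9, -21.7], [11.4, -42.3, -18.4]]
top [[258.30432264 206.91525197]
 [281.16047914 204.3435267 ]
 [235.44183105 209.48769005]]
2
-1 2 [[-13.3, -48.1, -36.3], [-13.3, -48.0, -36.1], [-13.2, -47.2, -33.5], [-13.0, -46.4, -30.9], [-13.0, -46.3, -30.6]]
```

View pics/scene1.png

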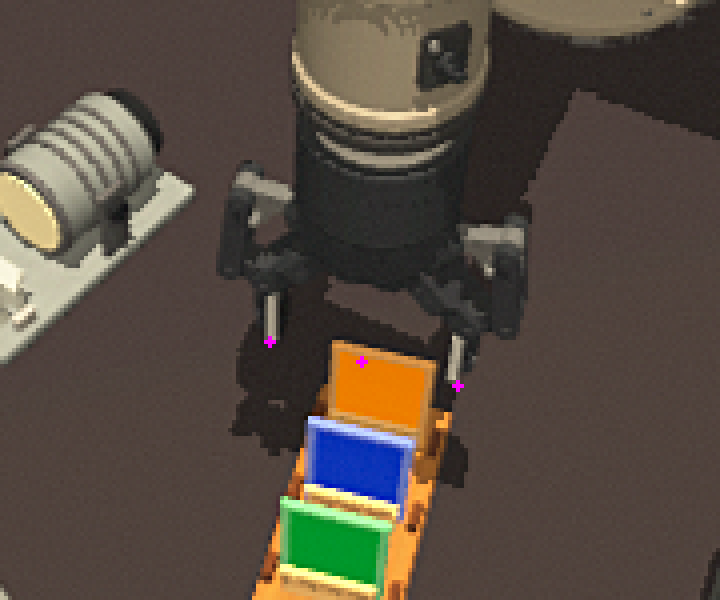

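The magenta TCP ±50 mm marks line up with the fingertips, and the fingers' front faces come out at tool x of about +11 mm. The scene camera therefore agrees with the robot within about 1 mm. Blue is at about (567, 17) mm and the gate at about (504, -262) mm.

Request:
jog_arm --motion '[[[0.008,-0.006,0.15],[0,0,0]],[[0.008,-0.006,0.3],[0,0,0]],[[0.008,-0.006,0.42],[0,0,0]],[[0.008,-0.006,0.5],[0,0,0]],[[0.008,-0.006,0.555],[0,0,0]],[[0.008,-0.006,0.555],[0,0,0]],[[0.008,-0.006,0.555],[0,0,0]]]'

```text
time: 3.2
position: [0.5675, 0.0173, 0.0401]
tool_rot: [3.141, -0.001, 0.109]
wrist_force: [-0.3, 0.3, -0.5]
opening: 1.0
```

```bash
python3 - <<'E'
from h import *
s=ctrl.state(); print(s['time'],s['position'],s['tool_rot'],s['wrist_force'])
p,d=ctrl.camera("scene")
cv2.imwrite("pics/scene2.png",cv2.resize(p[110:250,200:350,::-1],None,fx=4,fy=4,interpolation=cv2.INTER_NEAREST))
E
```

```text
3.2 [0.56751221 0.01733893 0.0400903 ] [ 3.14120742e+00 -1.45507566e-03  1.09405995e-01] [-0.31013489  0.26924164 -0.47974147]
```

View pics/scene2.png

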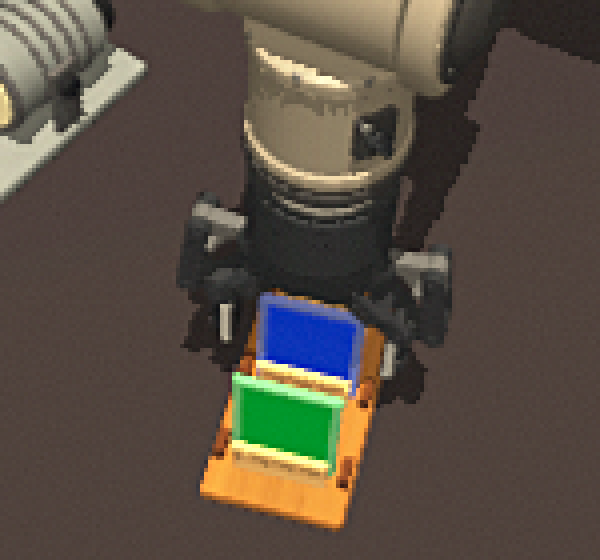

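The fingers stand on both sides of the blue glass (centre at about (310,340) in the crop), level with its edges and clear of the faces. I close now.

Request:
jog_arm --motion '[[[0,0,0],[0,0,0]],[[0,0,0],[0,0,0]],[[0,0,0],[0,0,0]],[[0,0,0],[0,0,0]],[[0,0,0],[0,0,0]],[[0,0,0],[0,0,0]],[[0,0,0],[0,0,0]],[[0,0,0],[0,0,0]]]' --gripper 0.6 --squeeze 30

```text
time: 4.25
position: [0.5673, 0.0174, 0.0399]
tool_rot: [3.141, -0.001, 0.109]
wrist_force: [-1.6, 0.0, 5.0]
opening: 0.702
```

Request:
jog_arm --motion '[[[0,0,-0.03],[0,0,0]],[[0,0,-0.08],[0,0,0]],[[0,0,-0.15],[0,0,0]],[[0,0,-0.22],[0,0,0]],[[0,0,-0.3],[0,0,0]],[[0,0,-0.38],[0,0,0]],[[0,0,-0.46],[0,0,0]],[[0,0,-0.52],[0,0,0]],[[0,0,-0.55],[0,0,0]],[[0,0,-0.55],[0,0,0]],[[0,0,-0.55],[0,0,0]]]'

```text
time: 5.62
position: [0.5666, 0.0174, 0.1487]
tool_rot: [-3.141, 0.001, 0.109]
wrist_force: [0.0, -0.5, -0.8]
opening: 0.697
```

```bash
python3 - <<'E'
from h import *
s=ctrl.state(); print(s['time'],s['position'],s['tool_rot'],s['wrist_force'],s['opening'])
p,d=ctrl.camera("scene"); np.savez("scene3.npz",p=p,d=d)
cv2.imwrite("pics/scene3.png",cv2.resize(p[90:250,200:350,::-1],None,fx=3.7,fy=3.7,interpolation=cv2.INTER_NEAREST))
E
```

```text
5.625 [0.56657369 0.01740499 0.14868769] [-3.14142648e+00  1.13746896e-03  1.09371857e-01] [ 0.04893204 -0.46306789 -0.76428974] 0.6966214478206678
```

View pics/scene3.png

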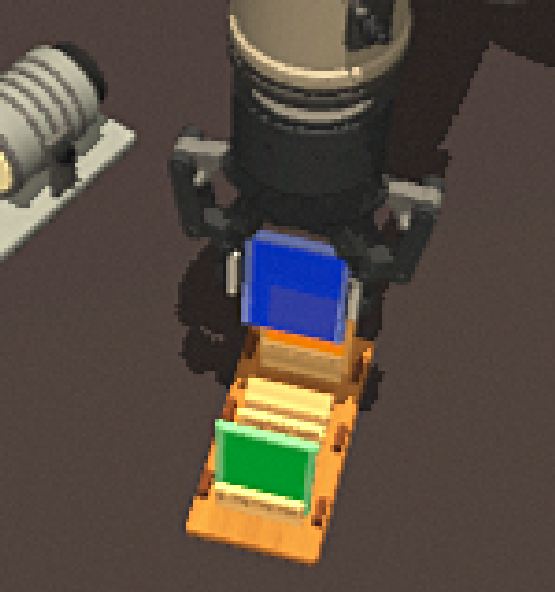

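The blue glass is lifted clear of the rack (crop (298,288)), held at its edges, and amber and green are still in place. I measure its pose in the tool frame.

```bash
cat > bl.py <<'E'
from h import *
def blue(p,d,P,rot):
    hsv=cv2.cvtColor(p,cv2.COLOR_RGB2HSV); W=cloud("scene",d); t=R.from_euler("xyz",rot).as_matrix(); L=(W-P)@t*1000
    m=(hsv[...,0]>105)&(hsv[...,0]<130)&(hsv[...,1]>80)&(d>0)&(np.abs(L)<80).all(-1)
    l=L[m]; k=abs(l[:,0]-np.median(l[:,0]))<8; l=l[k]
    A=np.c_[l[:,1:],np.ones(len(l))]; c,*_=np.linalg.lstsq(A,l[:,0],rcond=None)
    print(len(l),"x=a*y+b*z+c",c,"resid",(A@c-l[:,0]).std(),"y",np.percentile(l[:,1],[.5,99.5]),"z",np.percentile(l[:,2],[.5,99.5]), "x at ctr",np.median(l[:,0]))
E
python3 - <<'E'
from bl import *
z=np.load("scene3.npz"); s=ctrl.state(); blue(z["p"],z["d"],s["position"],s["tool_rot"])
E
```

```text
702 x=a*y+b*z+c [-0.00755047  0.00300846  1.67226651] resid 1.0432541344765895 y [-28.73805077  30.24231859] z [-53.87126336  26.85821935] x at ctr 1.6584069768866099
```

Request:
jog_arm --motion '[[[-0.03,0.1,0],[0,0,0]],[[-0.08,0.25,0],[0,0,0]],[[-0.13,0.4,0],[0,0,0]],[[-0.18,0.55,0],[0,0,0]],[[-0.23,0.7,0],[0,0,0]]]'

```text
time: 6.3
position: [0.5357, -0.1288, 0.149]
tool_rot: [3.141, 0.001, 0.109]
wrist_force: [0.3, 0.0, -1.3]
opening: 0.698
```

Request:
jog_arm --motion '[[[-0.05,0.15,0],[0,0,0.03]],[[-0.1,0.3,0],[0,0,0.07]],[[-0.15,0.43,0],[0,0,0.11]],[[-0.19,0.54,0],[0,0,0.15]],[[-0.22,0.62,0],[0,0,0.18]],[[-0.226,0.653,0],[0,0,0.1935]],[[-0.226,0.653,0],[0,0,0.1935]],[[-0.226,0.653,0],[0,0,0.1935]],[[-0.226,0.653,0],[0,0,0.1935]]]'

```text
time: 7.42
position: [0.506, -0.2608, 0.1493]
tool_rot: [-3.142, 0.0, -0.294]
wrist_force: [-0.6, 0.5, -0.8]
opening: 0.692
```

```bash
python3 - <<'E'
from bl import *
s=ctrl.state(); print(s['time'],s['position'],s['tool_rot'],s['wrist_force'],s['opening'])
p,d=ctrl.camera("scene"); np.savez("scene4.npz",p=p,d=d)
blue(p,d,s["position"],s["tool_rot"])
t=R.from_euler("xyz",s['tool_rot']).as_matrix(); y=-16.95*np.pi/180
print((np.array([.5055,-.2615,0])-s['position'])@t/.2, np.rad2deg(s['tool_rot'][2]))
# gate from this view
W=cloud("scene",d); x=np.array([np.cos(y),np.sin(y)]);yy=np.array([-x[1],x[0]])
l=np.c_[(W.reshape(-1,3)[:,:2]-[.5046,-.262])@x,(W.reshape(-1,3)[:,:2]-[.5046,-.262])@yy,W.reshape(-1,3)[:,2]]*1000
for lo,hi in((20,30),(30,38),(38,48)):
    q=l[(abs(l[:,0])<20)&(abs(l[:,1])<26)&(l[:,2]>lo)&(l[:,2]<hi)]; a=q[q[:,0]>0][:,0]; b=q[q[:,0]<0][:,0]
    print(lo,[np.percentile(w,[2,50,98]).round(1) if len(w) else 0 for w in(a,b)])
cv2.imwrite("pics/scene4.png",cv2.resize(p[50:200,130:280,::-1],None,fx=4,fy=4,interpolation=cv2.INTER_NEAREST))
E
```

```text
7.425 [ 0.50601975 -0.26083318  0.14930737] [-3.14157675e+00  6.99854916e-05 -2.94391287e-01] [-0.56001445  0.49182521 -0.81075557] 0.6917787167110143
348 x=a*y+b*z+c [ 3.39763161e-03 -3.70155254e-04  1.69201942e+00] resid 1.114462522174801 y [-31.35871246  29.83205761] z [-54.59090265  27.64767971] x at ctr 1.8290535985398415
[-0.00146728  0.0039566   0.74653689] -16.867378257449
20 [array([ 5.2, 10.1, 11.5]), array([-10.5,  -4.7,  -3.7])]
30 [array([ 5.8, 10.4, 11.5]), array([-9.9, -5.9, -3.7])]
38 [array([ 8.3, 12.6, 14.1]), array([-13.7, -10. ,  -6.6])]
```

View pics/scene4.png

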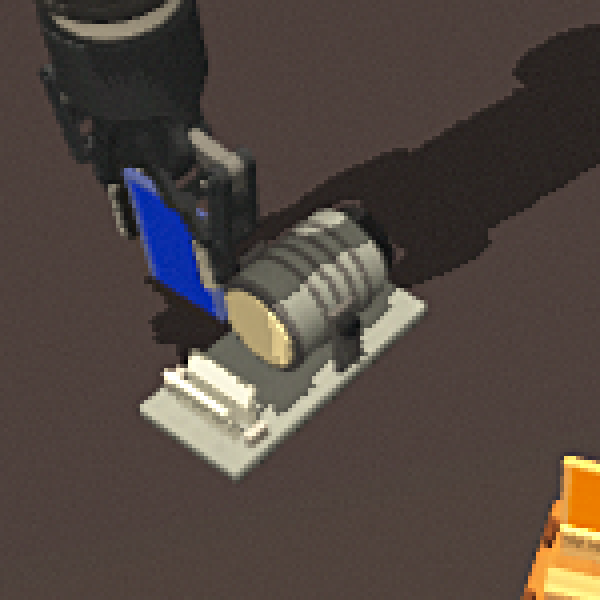

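Request:
jog_arm --motion '[[[0,0.008,0.1],[0,0,0]],[[0,0.008,0.2],[0,0,0]],[[0,0.008,0.3],[0,0,0]],[[0,0.008,0.36],[0,0,0]],[[0,0.008,0.41],[0,0,0]],[[0,0.008,0.45],[0,0,0]],[[0,0.008,0.48],[0,0,0]],[[0,0.008,0.51],[0,0,0]],[[0,0.008,0.53],[0,0,0]],[[0,0.008,0.535],[0,0,0]],[[0,0.008,0.535],[0,0,0]]]'

```text
time: 8.85
position: [0.5055, -0.2631, 0.0424]
tool_rot: [3.141, -0.0, -0.296]
wrist_force: [-0.2, -0.0, -1.9]
opening: 0.694
```

```bash
python3 - <<'E'
from bl import *
s=ctrl.state(); print(s['time'],s['position'],s['tool_rot'],s['wrist_force'],s['ft_torque'],s['opening'])
p,d=ctrl.camera("scene"); np.savez("scene5.npz",p=p,d=d)
blue(p,d,s["position"],s["tool_rot"])
cv2.imwrite("pics/scene5.png",cv2.resize(p[50:200,130:280,::-1],None,fx=4,fy=4,interpolation=cv2.INTER_NEAREST))
E
```

```text
8.85 [ 0.50545809 -0.26314138  0.04240721] [ 3.14142918e+00 -2.72547699e-04 -2.95785564e-01] [-0.18506056 -0.04973155 -1.90958263] [-0.03228234  0.01855389  0.01325005] 0.6937715145860681
203 x=a*y+b*z+c [-0.0065525  -0.00411628  1.46987149] resid 1.4385550722953881 y [-30.05328067  31.68430444] z [-54.44168839  22.88094737] x at ctr 1.6366986139341964
```

View pics/scene5.png

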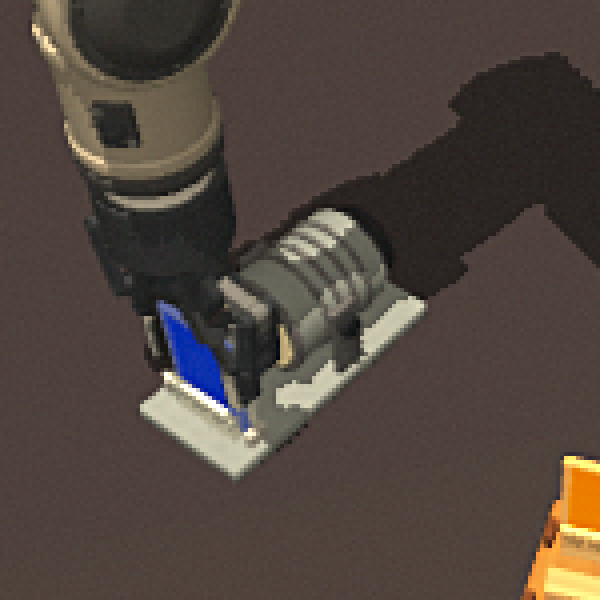

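The glass is in the slot between the ribs (crop (205,365)) with no contact force, about 3 mm above the floor. I lower it the rest.

Request:
jog_arm --motion '[[[0,0,0.005],[0,0,0]],[[0,0,0.01],[0,0,0]],[[0,0,0.014],[0,0,0]],[[0,0,0.017],[0,0,0]],[[0,0,0.017],[0,0,0]]]'

```text
time: 9.52
position: [0.5055, -0.2631, 0.0399]
tool_rot: [3.141, -0.001, -0.296]
wrist_force: [-3.4, 1.6, 8.2]
opening: 0.695
```

It touched down at TCP z 39.9 mm as expected, with about 10 N up. I release.

Request:
jog_arm --motion '[[[0,0,0.014],[0,0,0]],[[0,0,0.014],[0,0,0]],[[0,0,0.014],[0,0,0]],[[0,0,0.014],[0,0,0]],[[0,0,0.014],[0,0,0]],[[0,0,0.014],[0,0,0]],[[0,0,0.014],[0,0,0]],[[0,0,0.014],[0,0,0]]]' --gripper -1

```text
time: 10.52
position: [0.5053, -0.2631, 0.0361]
tool_rot: [3.142, -0.0, -0.296]
wrist_force: [-0.6, -0.6, -0.4]
opening: 1.002
```

Request:
jog_arm --motion '[[[0,0,-0.05],[0,0,0]],[[0,0,-0.12],[0,0,0]],[[0,0,-0.24],[0,0,0]],[[0,0,-0.38],[0,0,0]],[[0,0,-0.54],[0,0,0]],[[0,0,-0.7],[0,0,0]],[[0,0,-0.8],[0,0,0]],[[0,0,-0.8],[0,0,0]]]'

```text
time: 11.52
position: [0.5062, -0.2636, 0.1987]
tool_rot: [3.14, -0.005, -0.296]
wrist_force: [-0.3, -0.3, 0.1]
opening: 0.999
```

```bash
python3 - <<'E'
from bl import *
s=ctrl.state(); print(s['time'],s['position'],s['tool_rot'],s['wrist_force'],s['opening'])
p,d=ctrl.camera("scene"); np.savez("scene6.npz",p=p,d=d)
blue(p,d,np.array([.5046,-.2620,.012]),[0,0,np.deg2rad(-16.95)])
cv2.imwrite("pics/scene6.png",cv2.resize(p[50:200,130:280,::-1],None,fx=4,fy=4,interpolation=cv2.INTER_NEAREST))
t=R.from_euler("xyz",s['tool_rot']).as_matrix()
print((np.array([.563,.288,.13])-s['position'])@t/.2)
E
```

```text
11.525 [ 0.50615959 -0.26359254  0.19871695] [ 3.13996737 -0.00476301 -0.29580412] [-0.34458746 -0.25465794  0.1393338 ] 0.9986310152579042
255 x=a*y+b*z+c [-1.45091376e-02 -1.71005588e-03  2.92118000e+00] resid 1.0936166527448874 y [-30.6043606  29.3318082] z [ 7.38097432 79.70577377] x at ctr 2.9568324302265525
[-0.53374318 -2.72157718  0.33662352]
```

View pics/scene6.png

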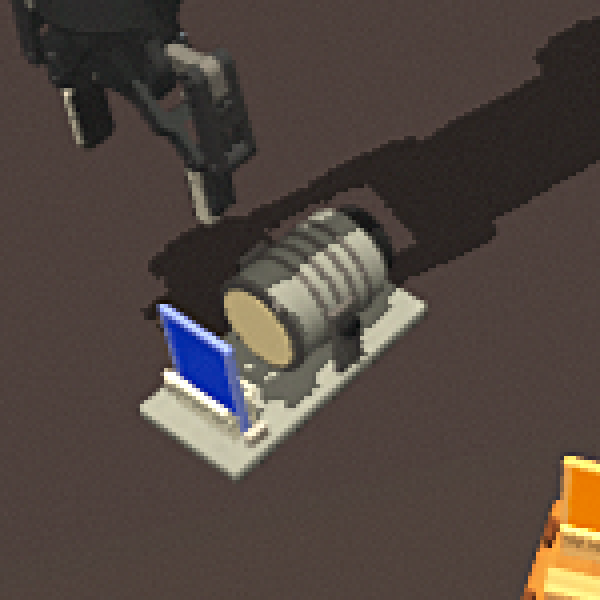

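The blue glass stands upright in the gate: its top is 80 mm above the floor, its lateral offset is under 1 mm, and the fingers are clear. I shut the gripper and go to the knob.

Request:
jog_arm --motion '[[[-0.03,-0.12,0],[0,0,0]],[[-0.07,-0.33,0],[0,0,0]],[[-0.11,-0.55,0],[0,0,0]],[[-0.15,-0.75,0],[0,0,0]],[[-0.178,-0.907,0],[0,0,0]]]' --gripper 1

```text
time: 12.2
position: [0.5235, -0.0773, 0.195]
tool_rot: [-3.142, 0.002, -0.295]
wrist_force: [-0.0, -0.4, 0.5]
opening: 0.003
```

Request:
jog_arm --motion '[[[-0.04,-0.2,0],[0,0,0]],[[-0.08,-0.4,0],[0,0,0]],[[-0.12,-0.6,0],[0,0,0]],[[-0.15,-0.75,0],[0,0,0]],[[-0.178,-0.907,0],[0,0,0]]]'

```text
time: 12.82
position: [0.5423, 0.1058, 0.1949]
tool_rot: [3.141, 0.002, -0.296]
wrist_force: [1.2, 0.9, 0.9]
opening: -0.001
```

Request:
jog_arm --motion '[[[-0.04,-0.2,0],[0,0,-0.04]],[[-0.08,-0.4,0],[0,0,-0.08]],[[-0.12,-0.6,0],[0,0,-0.12]],[[-0.15,-0.75,0],[0,0,-0.141]],[[-0.178,-0.88,0],[0,0,-0.141]],[[-0.178,-0.907,0],[0,0,-0.141]],[[-0.178,-0.907,0],[0,0,-0.141]],[[-0.178,-0.907,0],[0,0,-0.141]]]'

```text
time: 13.82
position: [0.5618, 0.2875, 0.1958]
tool_rot: [3.141, 0.001, -0.002]
wrist_force: [0.5, 1.2, 0.1]
opening: -0.006
```

```bash
python3 - <<'E'
from bl import *
s=ctrl.state(); print(s['time'],s['position'],s['tool_rot'],s['wrist_force'],s['opening'])
t=R.from_euler("xyz",s['tool_rot']).as_matrix()
print((np.array([.5635,.288,.105])-s['position'])@t/.2)
E
```

```text
13.825 [0.56184117 0.28748966 0.19580196] [ 3.14095782e+00  6.34917674e-04 -1.63715098e-03] [0.48600821 1.20846312 0.14585459] -0.006051109018977728
[ 0.00857824 -0.00285348  0.45400273]
```

Down to about 6 mm above the knob, then creep until contact.

Request:
jog_arm --motion '[[[0.006,-0.003,0.08],[0,0,0]],[[0.006,-0.003,0.18],[0,0,0]],[[0.006,-0.003,0.28],[0,0,0]],[[0.006,-0.003,0.36],[0,0,0]],[[0.006,-0.003,0.42],[0,0,0]],[[0.006,-0.003,0.454],[0,0,0]],[[0.006,-0.003,0.454],[0,0,0]],[[0.006,-0.003,0.454],[0,0,0]],[[0.006,-0.003,0.454],[0,0,0]]]'

```text
time: 14.95
position: [0.5634, 0.2894, 0.1059]
tool_rot: [-3.141, -0.001, -0.0]
wrist_force: [0.4, -1.1, 0.2]
opening: 0.003
```

```bash
python3 - <<'E'
from bl import *
s=ctrl.state(); print(s['time'],s['position'],s['tool_rot'],s['wrist_force'],s['opening'])
p,d=ctrl.camera("scene")
cv2.imwrite("pics/scene7.png",cv2.resize(p[140:290,330:480,::-1],None,fx=4,fy=4,interpolation=cv2.INTER_NEAREST))
E
```

```text
14.95 [0.56335046 0.28937364 0.10593521] [-3.14128017e+00 -1.14112709e-03 -4.53038344e-04] [ 0.43754457 -1.06261022  0.16548561] 0.0029183500043853065
```

View pics/scene7.png

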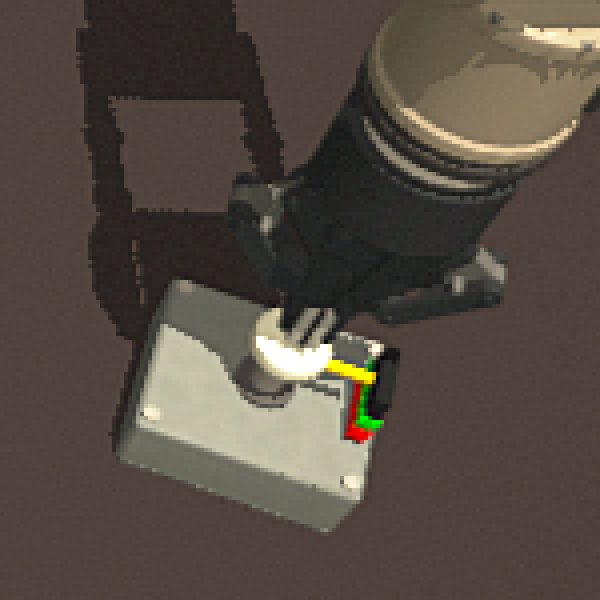

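The closed fingers are over the knob (crop (305,330)), with the linkage above the scale post. I press in two stages.

Request:
jog_arm --motion '[[[0,0,0.01],[0,0,0]],[[0,0,0.02],[0,0,0]],[[0,0,0.03],[0,0,0]],[[0,0,0.04],[0,0,0]],[[0,0,0.05],[0,0,0]],[[0,0,0.055],[0,0,0]],[[0,0,0.055],[0,0,0]],[[0,0,0.055],[0,0,0]]]'

```text
time: 16.0
position: [0.563, 0.2892, 0.0944]
tool_rot: [3.142, -0.0, -0.0]
wrist_force: [-1.9, -1.1, 4.4]
opening: -0.002
```

```bash
python3 - <<'E'
from bl import *
s=ctrl.state(); print(s['time'],s['position'],s['wrist_force'])
p,d=ctrl.camera("scene")
cv2.imwrite("pics/scene8.png",cv2.resize(p[190:270,380:460,::-1],None,fx=7,fy=7,interpolation=cv2.INTER_NEAREST))
E
```

```text
16.0 [0.56303523 0.28923672 0.09440923] [-1.87800435 -1.06439718  4.35654194]
```

View pics/scene8.png

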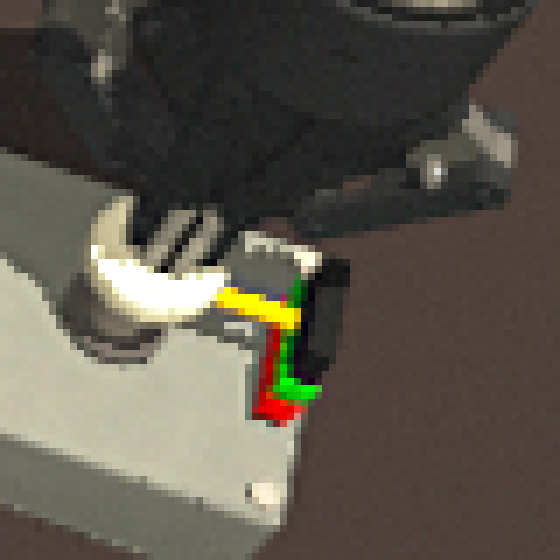

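Contact gives about 4.4 N at roughly 4.6 mm of travel, which is consistent. Another 9.5 mm should bring it to about 14 mm.

Request:
jog_arm --motion '[[[0,0,0.01],[0,0,0]],[[0,0,0.02],[0,0,0]],[[0,0,0.028],[0,0,0]],[[0,0,0.036],[0,0,0]],[[0,0,0.042],[0,0,0]],[[0,0,0.046],[0,0,0]],[[0,0,0.048],[0,0,0]],[[0,0,0.048],[0,0,0]],[[0,0,0.048],[0,0,0]],[[0,0,0.048],[0,0,0]]]'

```text
time: 17.3
position: [0.5631, 0.2892, 0.0848]
tool_rot: [3.142, -0.0, -0.0]
wrist_force: [-2.0, -1.2, 6.0]
opening: 0.003
```

```bash
python3 - <<'E'
from bl import *
s=ctrl.state(); print(s['time'],s['position'],s['wrist_force'])
p,d=ctrl.camera("scene"); W=cloud("scene",d); hsv=cv2.cvtColor(p,cv2.COLOR_RGB2HSV)
for f in("scene0.npz",None):
    if f: z=np.load(f);pp,dd=z["p"],z["d"]
    else: pp,dd=p,d
    W=cloud("scene",dd); hs=cv2.cvtColor(pp,cv2.COLOR_RGB2HSV)
    near=(abs(W[...,0]-.563)<.03)&(abs(W[...,1]-.288)<.05)
    yl=near&(W[...,1]>.305)&(hs[...,0]>24)&(hs[...,0]<35)&(hs[...,1]>150); print("pointer z",yl.sum(),np.median(W[yl][:,2]))
    kn=near&(hs[...,2]>200)&(hs[...,1]<60)&(W[...,2]>.07)&(W[...,0]>.57); print("knob top z",kn.sum(),np.median(W[kn][:,2]))
blue(p,d,np.array([.5046,-.2620,.012]),[0,0,np.deg2rad(-16.95)])
cv2.imwrite("pics/scene9.png",cv2.resize(p[190:270,380:460,::-1],None,fx=7,fy=7,interpolation=cv2.INTER_NEAREST))
cv2.imwrite("pics/scene9f.png",p[:,:,::-1])
E
```

```text
17.3 [0.56306279 0.2892328  0.08481225] [-2.00869115 -1.19869427  6.03140839]
pointer z 37 0.08751596766299974
knob top z 86 0.09902986965301941
pointer z 30 0.07297714729731125
knob top z 80 0.084725853094553
255 x=a*y+b*z+c [-0.00745927  0.00619458  2.47377123] resid 1.1203031729476496 y [-31.32331003  29.42132656] z [ 8.00050046 79.91484112] x at ctr 3.0337026075770526
```

View pics/scene9.png

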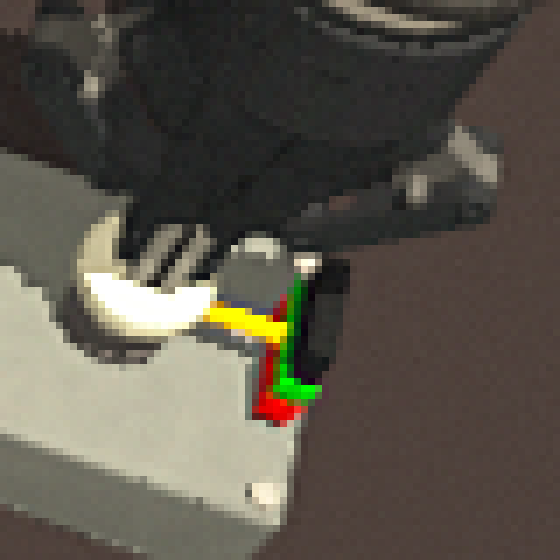

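View pics/scene9f.png

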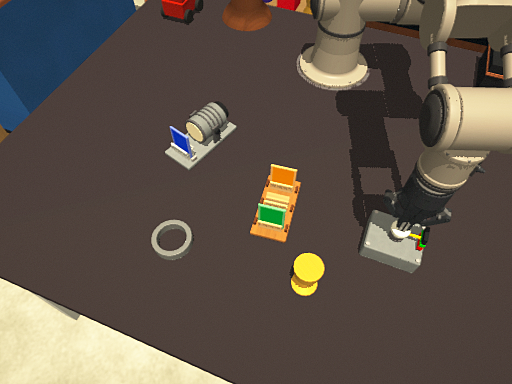

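The knob is 14.3–14.5 mm down, mid-green, with about 6 N on it. Blue is seated at (180,140), and amber, green, the goblet and the tape roll are where they began. I hand in.

```bash
python3 - <<'E'
from plant import ctrl
print(ctrl.close_job())
s=ctrl.state(); print(s['time'],s['position'],s['wrist_force'])
E
```

```text
the job is handed in; nothing more can be done
None
the job is handed in; nothing more can be done
```

The job is done and handed in at about 17.4 s; no verdict is reported. The blue glass stands in the lamp gate, let go, and the closed fingers were still holding the dimmer knob down at hand-in.

- **Blue glass:** I gripped it only at its side edges and lowered it until it touched the gate floor. After release and again before handing in, it stood upright with its top 80 mm above the gate floor. It was within about 1 mm of the gate centre and in line within about 1°.
- **Knob:** It was pressed 14.3–14.5 mm in the last check, by both the knob-top and the pointer height, which is mid-green. The fingers pushed with about 6 N, slightly under the 7 N expected, and the commanded moves never took it near the red.
- **Other objects:** Amber, green, the goblet and the tape roll looked unmoved in the last picture. I judged this by eye and did not re-measure them.
- **Disagreement:** The two cameras differed by about 3 mm in x. I used the scene camera because it matched the robot's fingertips within about 1 mm.

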